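# Plate the pistachio baklava on their matching dishes

### The arm

A 7-joint arm with a two-finger parallel gripper is mounted at the origin on the work surface. World frame = base frame: x ahead of the robot, y to its left, z up, the work surface at z = 0. Lengths are in mm, angles in rad, forces in N, time in s.
With the tool pointing down it reaches from about 400 to 750 mm from the base axis. Payload 19.5 kg.
Tool frame: the origin (TCP) lies midway between the tips of the shut fingers; the grasp point (between the pads) lies manip.hold_point_z behind it (manip.hold_point_z is the distance from the TCP to the grasp point, in mm); z points along the fingers, x is the direction in which the jaws open and shut, and the axes are right-handed (so a half turn about z gives the same grasp; the last joint's range is limited). The gripper opens to 85 mm and grips with 20 to 120 N. Pads are 22 mm wide; open, the fingers measure 114 mm over their backs; the gripper's body (76 mm by 85 mm) begins 54 mm behind the grasp point. The pads swing forward as they close: fully open they stand 13 mm farther back than shut.
Start: joints at [-1.329, 0.707, -0.028, 1.485, 0.022, 0.951, -0.075], TCP at [160.991, 551.975, 231.268] pointing down, gripper open.
Joint ranges: [-2.71, 2.71], [-0.32, 2.16], [-1.57, 1.52], [0, 2.45], [-1.46, 4.6], [0, 2.02], [-2.83, 2.83]. Speed limits (rad/s): [1.89, 1.89, 2.57, 2.57, 3.01, 3.01, 3.01].

### API

Orientations are given as a 3x3 rotation matrix whose columns are the frame's x, y, z axes.
In Python, from station import manip, optics, order gives the robot as it stands.
- The arm moves only by the tool drive_tool, never from a script. Its argument "moves" is one flat list of numbers, 7 for each row, row after row: the finger opening in mm, from 0 to 85.4, then the shift along the tool's x, y, z in mm, then the turn, a rotation vector about the tool's x, y, z in rad. In form: [grip, dx, dy, dz, rx, ry, rz, grip, dx, dy, dz, rx, ry, rz, ...]. A call has exactly 10 rows; each row shifts and turns the commanded pose from where the row before left it, along the tool's axes as they then stand; what a row does not reach is not made up. A row lasts 1/10 s, in which the tool goes at most 50 mm and 8.59 degrees, less where a joint would pass 70% of its speed; a pose out of reach is approached as far as the arm can. A call is refused whole if a number of a shift passes 50 or a number of a turn 0.15, either way. A call with a gripper value outside its range is refused whole. The fingers move at their own pace and stop on an object; "grip_force" is the grip in N (left out, the last holds). Time passes only in rows, so rows that do not move let the fingers close, or fill a call up. It gives the time, the measured TCP pose, the force and the opening at its end, in the units of the state.
- manip.get_obs(): the state, without advancing time (a new reading comes with each control period).
- optics.read_camera(name): name is "side" or "top"; returns the picture (400x640x3 uint8, blue, green, red); there is no depth.
- optics.camera_info(name): a dict with "fx", "fy", "cx", "cy" (pixels), "world_from_camera" (4x4, takes a point from camera to world coordinates). Camera axes: x right, y up, looking along -z (the intrinsics and any distortion apply to the point x, -y, -z); pixel columns grow to the right and rows downward; lengths in mm; the calibration is good to about 2 mm. A picture is of the moment at which its call begins. camera_info takes no time and is no camera call.
- order.finish_job(): hands the job in, once; it reports no verdict.
The state is a dict: "clock": time; "joints": joint angles; "qvel": joint speeds; "joint_efforts": joint torques, N m; "tcp_pos": TCP position; "eef_rot": TCP orientation; "force": force on the tool from outside, world axes, zero at the start; "moment": the same for the moment, N m; "gripper_width": finger opening in mm.
Only numpy, scipy, OpenCV 4.12 (cv2) and the standard library are available. Lean on these libraries where they do the work, as an engineer would, in place of code of your own. Each camera call takes 0.05 s, during which the arm holds its last target.

### The job

Pick the four green-topped pistachio pastries out of the tray and set each one gently, flat and upright, on the middle of the white dish of its own shape on the wooden board: square, round, finger and diamond. Turn the finger and the diamond so that they lie lengthwise along their dishes. Leave the plain brown-topped pastries where they are in the tray.

Things in the scene. Friction and masses are not known exactly. Their poses are not given: they have to be found in the camera images.
- pistachio_square: loose crisp baklava piece, golden with a bright green pistachio top; square, 40 x 40 mm in plan; x and y are square to its sides; 32 mm tall, about 70 g, upright sides. Origin: underside centre, z up. Starts on a steel tray (floor 4 mm, rim 12 mm above the counter), neighbours at least 90 mm off, centre to centre
- pistachio_round: loose crisp baklava piece, golden with a bright green pistachio top; round, diameter 44 mm; 32 mm tall, about 70 g, upright sides. Origin: underside centre, z up. Starts on a steel tray (floor 4 mm, rim 12 mm above the counter), neighbours at least 90 mm off, centre to centre
- pistachio_finger: loose crisp baklava piece, golden with a bright green pistachio top; an oblong finger, 72 mm long (along its x) and 28 mm wide (along its y); 32 mm tall, about 70 g, upright sides. Origin: underside centre, z up. Starts on a steel tray (floor 4 mm, rim 12 mm above the counter), neighbours at least 90 mm off, centre to centre
- pistachio_diamond: loose crisp baklava piece, golden with a bright green pistachio top; a rhombus, 72 mm corner to corner along its x, 45 mm along its y; sides 42.5 mm long, at 32 degrees either way from its x, 38.2 mm apart; 32 mm tall, about 70 g, upright sides. Origin: underside centre, z up. Starts on a steel tray (floor 4 mm, rim 12 mm above the counter), neighbours at least 90 mm off, centre to centre
- plain_square: loose crisp baklava piece, golden with a plain brown top, no green; stays in place; square, 40 x 40 mm in plan; x and y are square to its sides; 32 mm tall, about 70 g, upright sides. Origin: underside centre, z up. Starts on a steel tray (floor 4 mm, rim 12 mm above the counter), neighbours at least 90 mm off, centre to centre
- plain_diamond: loose crisp baklava piece, golden with a plain brown top, no green; stays in place; a rhombus, 72 mm corner to corner along its x, 45 mm along its y; sides 42.5 mm long, at 32 degrees either way from its x, 38.2 mm apart; 32 mm tall, about 70 g, upright sides. Origin: underside centre, z up. Starts on a steel tray (floor 4 mm, rim 12 mm above the counter), neighbours at least 90 mm off, centre to centre
- square_dish: fixed flat white porcelain dish with a gold edge, square, 82 x 82 mm, 6 mm thick, with no raised rim, lying on an 18 mm thick brown wooden serving board, at least 100 mm centre to centre from the other dishes. Origin: centre of its underside, z up, so its top is 6 mm above the origin
- round_dish: fixed flat white porcelain dish with a gold edge, round, diameter 86 mm, 6 mm thick, with no raised rim, lying on an 18 mm thick brown wooden serving board, at least 100 mm centre to centre from the other dishes. Origin: centre of its underside, z up, so its top is 6 mm above the origin
- finger_dish: fixed flat white porcelain dish with a gold edge, oblong, 114 mm along its x and 70 mm along its y, 6 mm thick, with no raised rim, lying on an 18 mm thick brown wooden serving board, at least 100 mm centre to centre from the other dishes. Origin: centre of its underside, z up, so its top is 6 mm above the origin
- diamond_dish: fixed flat white porcelain dish with a gold edge, diamond-shaped, 126 mm corner to corner along its x and 79 mm along its y, 6 mm thick, with no raised rim, lying on an 18 mm thick brown wooden serving board, at least 100 mm centre to centre from the other dishes. Origin: centre of its underside, z up, so its top is 6 mm above the origin
There are look-alikes about, which are no part of the job. What is shaped like the pistachio_finger but purple or red is not meant.

How it is judged (in metres and radians):
At the end, for the whole second after the job is handed in: Each pistachio piece rests upright (within 0.1 rad) on the dish of its own shape, its centre within 12 mm of the dish's centre, its underside on the dish's top, at rest; the finger and the diamond have their long axis within 0.3 rad of their dish's long axis (horizontal distance between pistachio_square and square_dish below 0.012 m and z of pistachio_square in the frame of square_dish between 0.003 and 0.01 m and angle between each of pistachio_square, pistachio_round, pistachio_finger, pistachio_diamond's own z axis and vertical below 0.1 rad and linear speed of each of pistachio_square, pistachio_round, pistachio_finger, pistachio_diamond below 0.02 m/s and horizontal distance between pistachio_round and round_dish below 0.012 m and z of pistachio_round in the frame of round_dish between 0.003 and 0.01 m and horizontal distance between pistachio_finger and finger_dish below 0.012 m and z of pistachio_finger in the frame of finger_dish between 0.003 and 0.01 m and angle between the x axis of pistachio_finger and the x axis of finger_dish, either way round below 0.3 rad and horizontal distance between pistachio_diamond and diamond_dish below 0.012 m and z of pistachio_diamond in the frame of diamond_dish between 0.003 and 0.01 m and angle between the x axis of pistachio_diamond and the x axis of diamond_dish, either way round below 0.3 rad); the robot touches nothing.
It fails at once if a pistachio piece is let fall from a height ((height (world z) of pistachio_square above 0.05 m and linear speed of pistachio_square above 0.3 m/s and contact force between pistachio_square and the fingers below 0.02 N) or (height (world z) of pistachio_round above 0.05 m and linear speed of pistachio_round above 0.3 m/s and contact force between pistachio_round and the fingers below 0.02 N) or (height (world z) of pistachio_finger above 0.05 m and linear speed of pistachio_finger above 0.3 m/s and contact force between pistachio_finger and the fingers below 0.02 N) or (height (world z) of pistachio_diamond above 0.05 m and linear speed of pistachio_diamond above 0.3 m/s and contact force between pistachio_diamond and the fingers below 0.02 N)).
It fails at once if a plain brown pastry is moved from its spot (distance of any of plain_square, plain_diamond from where it was at the start of the episode above 0.015 m).
It also fails if it takes over 99 s, if anything falls off the work surface, if the arm or the gripper's body presses on something with over 40 N, if the wrist force passes 120 N, or if a joint passes its speed limit or range.

## Working session

There is one attempt and no reset: what is moved stays moved. The work goes in short steps, Python scripts to look and compute and a tool call to move; the robot and the scene stay as the last step left them, time stands still between calls to the robot, and variables do not carry over. Pictures are saved under pics/ and viewed, and the job is handed in when it is done.

Besides the shell and the picture viewer there is one more tool, called by a JSON object that holds its "name" and its "arguments". drive_tool: Moves the arm, as the interface text tells. Its arguments: {"type":"object","properties":{"moves":{"type":"array"},"grip_force":{"type":"number"}},"required":["moves"]}

```bash
ls; mkdir -p pics
python3 - <<'E'
from station import manip, optics, order
import cv2
print(manip.get_obs()); print(manip.hold_point_z)
for n in("top","side"):
    cv2.imwrite(f"pics/{n}0.png",optics.read_camera(n)); print(optics.camera_info(n))
E
```

```text
pics
{'clock': 0.0, 'joints': array([-1.32870566,  0.7070908 , -0.02764349,  1.48498852,  0.02200162,
        0.95093763, -0.07550284]), 'qvel': array([-2.50754070e-05, -6.79619264e-04, -2.36560041e-05, -8.93394314e-04,
        1.75719367e-05, -7.24956948e-04, -2.35715833e-04]), 'joint_efforts': array([-8.29676628e-04, -8.83208942e+01,  1.23424754e+00, -2.36166304e+01,
        1.68784132e-02,  6.53110779e-03, -5.87205037e-06]), 'tcp_pos': array([160.9116081 , 551.74261331, 230.83670824]), 'eef_rot': array([[ 2.79979080e-01,  9.60006057e-01, -2.93214011e-04],
       [ 9.60005446e-01, -2.79979233e-01, -1.08299912e-03],
       [-1.12177954e-03,  2.17300487e-05, -9.99999371e-01]]), 'force': array([0.13378894, 0.45328397, 0.13579594]), 'moment': array([0.00334517, 0.02732185, 0.00247962]), 'gripper_width': 85.5068083998583}
18.700000000000003
{'fx': 387.65302603822073, 'fy': 387.65302603822073, 'cx': 322.26020436248353, 'cy': 203.81347502413183, 'world_from_camera': array([[-6.58664432e-02,  9.76198220e-01, -2.06636509e-01,
         2.03340722e+02],
       [-9.97828262e-01, -6.45650710e-02,  1.30426665e-02,
         1.81490627e+02],
       [-6.09273057e-04,  2.07046823e-01,  9.78330845e-01,
         1.27744994e+03],
       [ 0.00000000e+00,  0.00000000e+00,  0.00000000e+00,
         1.00000000e+00]])}
{'fx': 428.94330323237733, 'fy': 428.94330323237733, 'cx': 323.7361112626093, 'cy': 200.60549132899527, 'world_from_camera': array([[ 9.87189100e-01,  1.25744423e-01, -9.82141569e-02,
         3.60020251e+02],
       [-1.59185341e-01,  7.34343437e-01, -6.59848274e-01,
        -6.33684495e+02],
       [-1.08493187e-02,  6.67029278e-01,  7.44952505e-01,
         9.49213549e+02],
       [ 0.00000000e+00,  0.00000000e+00,  0.00000000e+00,
         1.00000000e+00]])}
```

View pics/top0.png

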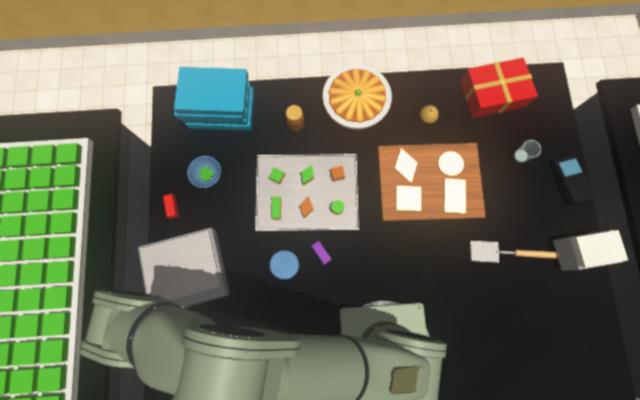

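View pics/side0.png

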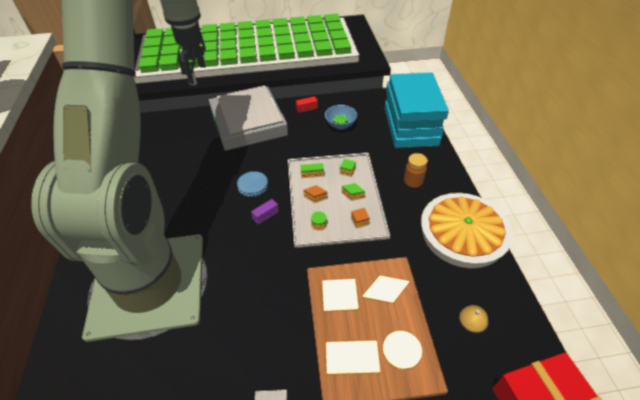

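Top view shows the tray with six pieces: green square (277,174), green diamond (308,174), brown square (338,173), green finger (276,208), brown diamond (306,207) and green round (337,207). The dishes are diamond (405,165), round (452,163), square (409,198) and finger (456,196). Look-alikes are the purple finger (321,252), the red finger (170,206), greens in a bowl (205,173) and the green trays at far left. I'll check close crops of the tray and board.

Run:
```python
import cv2,numpy as np
t=cv2.imread("pics/top0.png");s=cv2.imread("pics/side0.png")
cv2.imwrite("pics/c1.png",cv2.resize(t[145:240,250:365],None,fx=6,fy=6,interpolation=cv2.INTER_CUBIC))
cv2.imwrite("pics/c2.png",cv2.resize(s[145:250,280:395],None,fx=5,fy=5,interpolation=cv2.INTER_CUBIC))
cv2.imwrite("pics/c3.png",cv2.resize(t[138:225,370:490],None,fx=6,fy=6,interpolation=cv2.INTER_CUBIC))
```

```text
(no output)
```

View pics/c1.png

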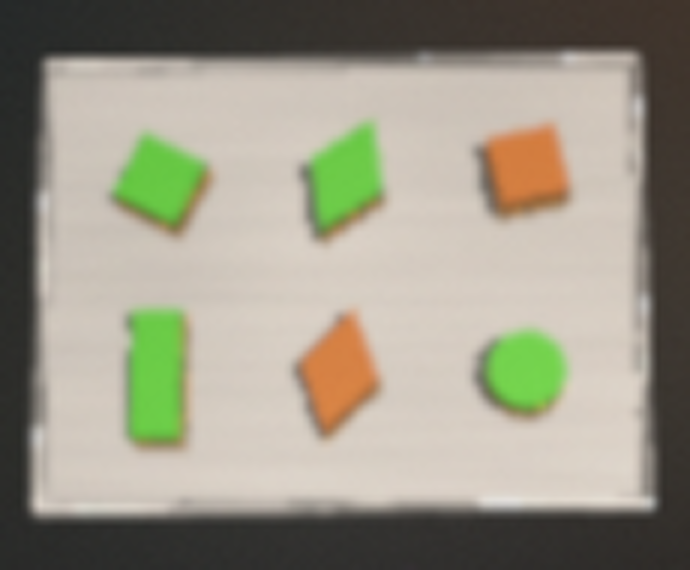

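View pics/c2.png

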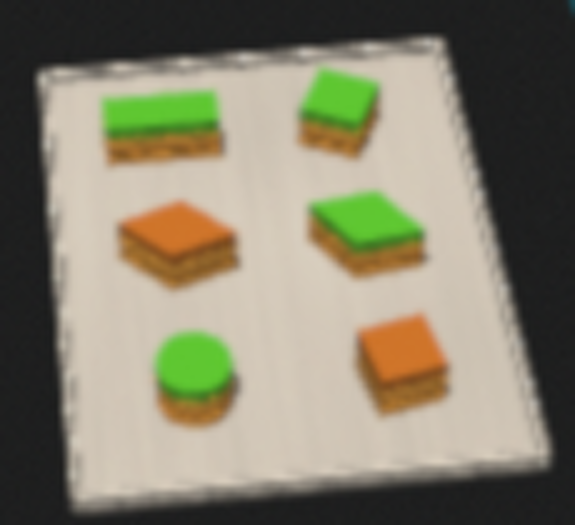

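View pics/c3.png

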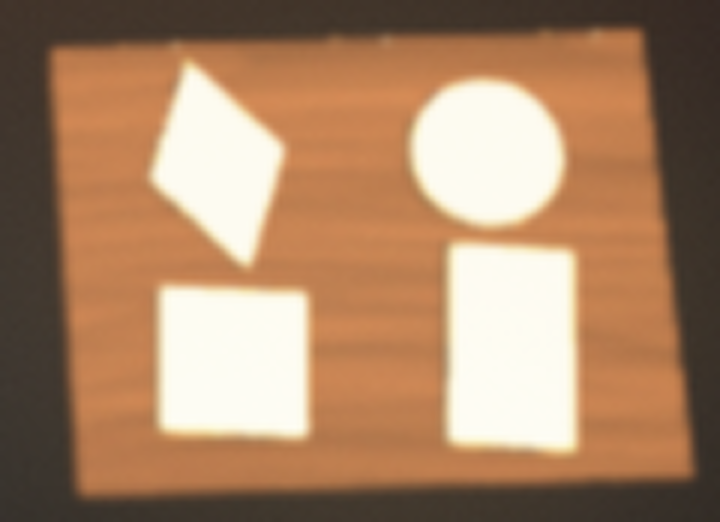

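```bash
cat > fit.py <<'E'
import numpy as np,cv2,json
from scipy.optimize import minimize
from station import optics
C={n:optics.camera_info(n) for n in("top","side")}
def proj(n,P):
    c=C[n];P=np.atleast_2d(P).astype(float);M=np.linalg.inv(c["world_from_camera"])
    q=P@M[:3,:3].T+M[:3,3]
    return np.c_[c["cx"]+c["fx"]*q[:,0]/-q[:,2],c["cy"]+c["fy"]*-q[:,1]/-q[:,2]]
def ray(n,u,v):
    c=C[n];W=np.array(c["world_from_camera"])
    d=W[:3,:3]@np.array([(u-c["cx"])/c["fx"],-(v-c["cy"])/c["fy"],-1]);return W[:3,3],d/np.linalg.norm(d)
def atz(n,u,v,z):
    o,d=ray(n,u,v);return (o+d*(z-o[2])/d[2])
def rect(a,b):return np.array([[a,b],[-a,b],[-a,-b],[a,-b]])/2.
def rh(a,b):return np.array([[a,0],[0,b],[-a,0],[0,-b]])/2.
def circ(d):
    t=np.linspace(0,2*np.pi,40,endpoint=False);return d/2*np.c_[np.cos(t),np.sin(t)]
def world(sh,x,y,th,z):
    R=np.array([[np.cos(th),-np.sin(th)],[np.sin(th),np.cos(th)]])
    return np.c_[sh@R.T+[x,y],np.full(len(sh),z)]
S=6
def render(n,sh,p,box,h,a):
    x,y,th,z=p;x0,y0,x1,y1=box
    m=np.zeros(((y1-y0)*S,(x1-x0)*S),np.float32)
    def pt(z):
        q=(proj(n,world(sh,x,y,th,z))-[x0-.5,y0-.5])*S-.5   # pixel centres at integers
        return np.round(q*16).astype(np.int32)
    top=pt(z)
    if h>0:
        hull=cv2.convexHull(np.r_[top,pt(z-h)]);cv2.fillConvexPoly(m,hull,a,shift=4)
    cv2.fillConvexPoly(m,cv2.convexHull(top),1.,shift=4)
    m=cv2.GaussianBlur(m,(0,0),S*.7)
    return m.reshape(y1-y0,S,x1-x0,S).mean((1,3))
def fit(sh,p0,imgs,h=0,a=.5,views=("top","side"),fixz=None,pad=6):
    data={}
    for n in views:
        q=proj(n,world(sh*1.25,*p0[:3],p0[3]))
        x0,y0=(q.min(0)-pad).astype(int);x1,y1=(q.max(0)+pad).astype(int)
        data[n]=((x0,y0,x1,y1),imgs[n][y0:y1,x0:x1])
    def cost(p):
        p=np.array(p)
        if fixz is not None:p=np.r_[p[:3],fixz]
        return sum(((render(n,sh,p,b,h,a)-I)**2).sum() for n,(b,I) in data.items())
    best=None
    for dth in (0,-.25,.25):
        st=np.array(p0,float)+[0,0,dth,0]
        sim=np.vstack([st]+[st+d for d in np.diag([6,6,.15,6])])
        r=minimize(cost,st,method="Nelder-Mead",options=dict(initial_simplex=sim,xatol=.02,fatol=1e-3,maxiter=500))
        if best is None or r.fun<best.fun:best=r
    return best.x,best.fun
def green(im):
    f=im.astype(float);g=f[...,1]-np.maximum(f[...,0],f[...,2]);return np.clip(g/125,0,1.1)
def white(im):
    return np.clip((im[...,0].astype(float)-90)/(235-90),0,1.1)
SH=dict(square=rect(40,40),round=circ(44),finger=rect(72,28),diamond=rh(72,45))
DSH=dict(square=rect(82,82),round=circ(86),finger=rect(114,70),diamond=rh(126,79))
E
cat > m1.py <<'E'
from fit import *
I={n:cv2.imread(f"pics/{n}0.png") for n in C}
print(I["top"][174,277],I["top"][198,409],I["top"][180,430],I["side"][295,340],I["side"][169,312],I["side"][172,312], I["side"][173,312],I["side"][320,430])
G={n:green(I[n]) for n in C};W={n:white(I[n]) for n in C}
pos=dict(square=(277,174,.5),round=(337,207,0),finger=(276,208,0),diamond=(308,174,-.4))
dp=dict(square=(409,198,0),round=(452,163,0),finger=(456,196,0),diamond=(405,165,.3))
for nm,d,shs,im,z,h in(("piece",pos,SH,G,36,9),("dish",dp,DSH,W,24,0)):
    for k,(u,v,th) in d.items():
        p=atz("top",u,v,z)
        p0=[p[0],p[1],th,z]
        x,f=fit(shs[k],p0,im,h)
        xt,ft=fit(shs[k],p0,im,h,views=("top",),fixz=z);xs,fs=fit(shs[k],p0,im,h,views=("side",),fixz=z)
        print(nm,k,np.round(x,2),round(f,1),"top",np.round(xt[:3],2),round(ft,1),"side",np.round(xs[:3],2),round(fs,1))
for k,(u,v) in dict(psq=(338,173),pdi=(306,207),purple=(321,252)).items():print(k,atz("top",u,v,36).round())
E
python3 m1.py
```

```text
[ 68 199 102] [243 252 253] [ 83 133 202] [233 245 247] [ 45 178  85] [ 41 112 128] [ 45 109 151] [31 30 31]
piece square [576.54 312.11   1.09  37.98] 21.3 top [576.62 311.98   1.04] 12.6 side [577.33 314.63   1.07] 7.7
piece round [ 4.5536e+02  1.1665e+02 -1.8000e-01  3.7110e+01] 22.0 top [4.5507e+02 1.1660e+02 3.2000e-01] 12.2 side [ 4.5595e+02  1.1811e+02 -8.0000e-02] 9.1
piece finger [ 4.6606e+02  3.1862e+02 -7.0000e-02  3.7640e+01] 26.0 top [ 4.6583e+02  3.1856e+02 -6.0000e-02] 15.6 side [ 4.6627e+02  3.2061e+02 -6.0000e-02] 9.9
piece diamond [ 5.7151e+02  2.0801e+02 -4.8000e-01  3.8650e+01] 21.2 top [ 5.7195e+02  2.0841e+02 -5.0000e-01] 12.0 side [ 5.7315e+02  2.1006e+02 -5.1000e-01] 8.1
dish square [ 4.7071e+02 -1.2081e+02 -1.1000e-01  2.5450e+01] 73.7 top [ 4.6998e+02 -1.2154e+02 -1.1000e-01] 30.8 side [ 4.7142e+02 -1.1976e+02 -1.1000e-01] 38.4
dish round [ 5.8184e+02 -2.7658e+02 -2.7000e-01  2.4910e+01] 306.6 top [ 5.8062e+02 -2.7790e+02  1.0000e-01] 94.0 side [ 5.8252e+02 -2.7617e+02  8.0000e-02] 206.5
dish finger [ 4.6972e+02 -2.7531e+02 -1.3000e-01  2.5180e+01] 339.7 top [ 4.6837e+02 -2.7604e+02 -1.3000e-01] 124.2 side [ 4.7039e+02 -2.7479e+02 -1.4000e-01] 208.9
dish diamond [ 5.8449e+02 -1.2476e+02  1.7000e-01  2.5960e+01] 314.1 top [ 5.8399e+02 -1.2557e+02  1.6000e-01] 136.3 side [ 5.8585e+02 -1.2330e+02  1.7000e-01] 174.6
psq [567. 106.  36.]
pdi [458. 219.  36.]
purple [309. 179.  36.]
```

```bash
cat > plan.py <<'E'
import sys,numpy as np
from scipy.spatial.transform import Rotation as Ro
from station import manip
def Rd(f):return np.array([[np.cos(f),np.sin(f),0],[np.sin(f),-np.cos(f),0],[0,0,-1]])
def plan(x,y,z,f=None):
    o=manip.get_obs();R=o["eef_rot"];cur=np.arctan2(R[1,0],R[0,0])
    if f is None:f=cur
    while f-cur>np.pi/2:f-=np.pi
    while f-cur<-np.pi/2:f+=np.pi
    rv=Ro.from_matrix(R.T@Rd(f)).as_rotvec()
    d=np.array([x,y,z])-o["tcp_pos"]
    print("t",round(o["clock"],2),"tcp",o["tcp_pos"].round(1),"phi",round(cur,3),"->",round(f,3),"j",o["joints"].round(2),"w",round(o["gripper_width"],1),"F",o["force"].round(1))
    print(" rot",rv.round(3)," shift(after rot)",(Rd(f).T@d).round(1)," shift(now axes)",(R.T@d).round(1))
if __name__=="__main__":plan(*map(float,sys.argv[1:]))
E
python3 plan.py 576.5 312 110 1.07
python3 - <<'E'
from fit import *
I={n:cv2.imread(f"pics/{n}0.png") for n in C}
P=dict(square=(576.5,312.1,1.07,37),round=(455.4,116.7,0,37),finger=(466,318.6,-.065,37),diamond=(571.5,208,-.49,37))
D=dict(square=(470.7,-120.8,-.11,24),round=(581.8,-276.6,0,24),finger=(469.7,-275.3,-.13,24),diamond=(584.5,-124.8,.17,24))
for n,(x0,y0,x1,y1) in dict(top=(250,138,490,240),side=(280,145,450,400)).items():
    k=3 if n=="top" else 2.3
    im=cv2.resize(I[n][y0:y1,x0:x1],None,fx=k,fy=k,interpolation=cv2.INTER_CUBIC)
    for S_,Q in((SH,P),(DSH,D)):
        for q in Q:
            p=(proj(n,world(S_[q],*Q[q]))-[x0-.5,y0-.5])*k
            cv2.polylines(im,[np.round(p).astype(int)],True,(255,0,0),1)
    cv2.imwrite(f"pics/ov_{n}.png",im)
E
```

```text
t 0.1 tcp [160.9 551.8 230.9] phi 1.287 -> 1.07 j [-1.33  0.71 -0.03  1.48  0.02  0.95 -0.08] w 85.2 F [-0.1 -0.1  0.7]
 rot [0.    0.001 0.217]  shift(after rot) [-10.8 479.7 120.9]  shift(now axes) [-113.7  466.1  121. ]
```

View pics/ov_top.png

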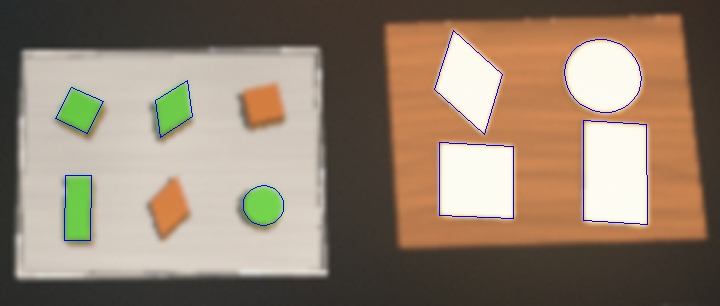

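View pics/ov_side.png

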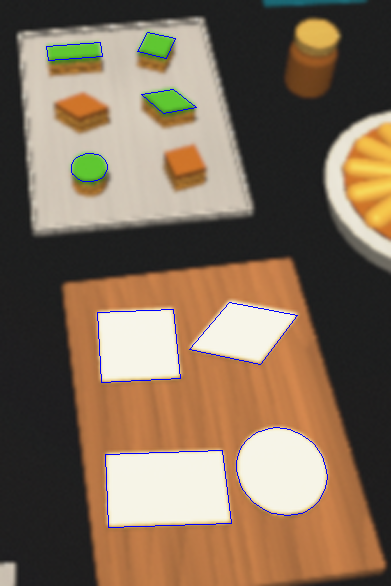

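The outlines match in both views, and the heights come out at 37–38 mm for the tops and about 25 mm for the dishes, against the stated 36 and 24. Moving to the square first.

{"name": "drive_tool", "arguments": {"moves": [75,0,0,0,0,0,0.108,75,0,0,0,0,0,0.108,75,-1,30,8,0,0,0,75,-1,45,8,0,0,0,75,-1,45,8,0,0,0,75,-1,45,8,0,0,0,75,-1,45,8,0,0,0,75,-1,45,8,0,0,0,75,-1,45,8,0,0,0,75,-1,45,8,0,0,0], "grip_force": 30}}

```text
clock: 1.1
tcp_pos: [461.3, 378.4, 166.8]
eef_rot: [[0.479, 0.878, -0.0], [0.878, -0.479, -0.0], [-0.0, -0.0, -1.0]]
force: [0.0, 0.5, 0.1]
gripper_width: 75.1
```

```bash
python3 plan.py 576.5 312 110 1.07
```

```text
t 1.1 tcp [461.3 378.4 166.8] phi 1.071 -> 1.07 j [-0.72  0.82 -0.03  1.48  0.03  0.84  0.3 ] w 75.1 F [0.  0.5 0.1]
 rot [-0.     0.     0.001]  shift(after rot) [ -2.9 132.9  56.8]  shift(now axes) [ -3.  132.9  56.7]
```

{"name": "drive_tool", "arguments": {"moves": [65,-1,30,10,0,0,0,65,-1,30,10,0,0,0,65,-1,30,10,0,0,0,65,0,23,9,0,0,0,65,0,14,9,0,0,0,65,0,6,9,0,0,0,65,0,0,0,0,0,0,65,0,0,0,0,0,0,65,0,0,0,0,0,0,65,0,0,0,0,0,0]}}

```text
clock: 2.1
tcp_pos: [574.9, 313.9, 110.8]
eef_rot: [[0.478, 0.878, 0.0], [0.878, -0.478, 0.0], [0.001, 0.0, -1.0]]
force: [0.5, -0.5, 0.7]
gripper_width: 65.1
```

```bash
python3 plan.py 576.5 312 8 1.07
python3 - <<'E'
from station import optics
from fit import *
for n,(x0,y0,x1,y1) in dict(top=(230,120,330,220),side=(280,60,420,220)).items():
    im=optics.read_camera(n);cv2.imwrite(f"pics/h1_{n}.png",im);k=4 
    im=cv2.resize(im[y0:y1,x0:x1],None,fx=k,fy=k,interpolation=cv2.INTER_CUBIC)
    for P in((576.5,312,109),):
        p=(proj(n,P)[0]-[x0-.5,y0-.5])*k;cv2.drawMarker(im,tuple(int(v) for v in p),(0,0,255),0,10)
    cv2.imwrite(f"pics/h1c_{n}.png",im)
E
```

```text
t 2.1 tcp [574.9 313.9 110.8] phi 1.072 -> 1.07 j [-0.53  0.97 -0.05  1.29  0.06  0.88  0.48] w 65.1 F [ 0.5 -0.5  0.7]
 rot [ 0.    -0.001  0.002]  shift(after rot) [ -0.9   2.3 102.8]  shift(now axes) [ -1.    2.3 102.8]
```

View pics/h1c_top.png

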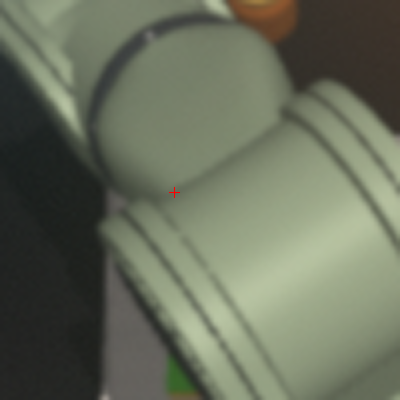

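View pics/h1c_side.png

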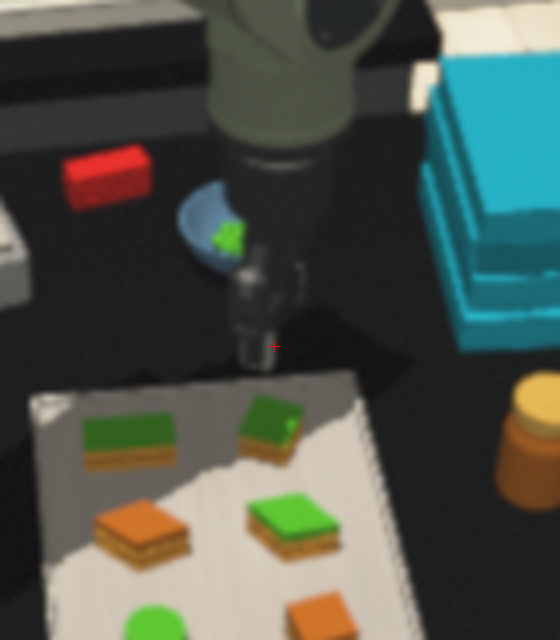

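The top view is hidden by the arm. The side view shows a finger tip at crop (258,355), beside the projected TCP (275,345) and over the shaded green square, which is where it should be. Descending in two stages.

{"name": "drive_tool", "arguments": {"moves": [65,-1,2,12,0,0,0,65,0,0,16,0,0,0,65,0,0,16,0,0,0,65,0,0,16,0,0,0,65,0,0,14,0,0,0,65,0,0,12,0,0,0,65,0,0,10,0,0,0,65,0,0,6,0,0,0,65,0,0,0,0,0,0,65,0,0,0,0,0,0]}}

```text
clock: 3.2
tcp_pos: [576.7, 311.5, 8.7]
eef_rot: [[0.479, 0.878, 0.0], [0.878, -0.479, 0.0], [0.0, 0.0, -1.0]]
force: [-0.1, 0.3, 0.3]
gripper_width: 64.9
```

{"name": "drive_tool", "arguments": {"moves": [50,0,0,0,0,0,0,40,0,0,0,0,0,0,30,0,0,0,0,0,0,30,0,0,0,0,0,0,30,0,0,0,0,0,0,30,0,0,0,0,0,0,30,0,0,-5,0,0,0,30,0,0,-10,0,0,0,30,0,0,-15,0,0,0,30,0,0,-15,0,0,0]}}

```text
clock: 4.2
tcp_pos: [576.7, 311.4, 55.0]
eef_rot: [[0.479, 0.878, 0.001], [0.878, -0.479, 0.0], [0.0, 0.0, -1.0]]
force: [-0.4, 0.1, -0.1]
gripper_width: 39.6
```

```bash
python3 plan.py 470.7 -120.8 110 1.46
python3 - <<'E'
from station import optics
from fit import *
im=optics.read_camera("side");cv2.imwrite("pics/g1.png",cv2.resize(im[60:240,260:430],None,fx=3,fy=3))
E
```

```text
t 4.2 tcp [576.7 311.4  55. ] phi 1.071 -> 1.46 j [-0.52  1.05 -0.05  1.32  0.07  0.78  0.48] w 39.6 F [-0.4  0.1 -0.1]
 rot [ 0.    -0.    -0.389]  shift(after rot) [-441.3  -57.5  -55. ]  shift(now axes) [-430.1  114.2  -55.2]
```

View pics/g1.png

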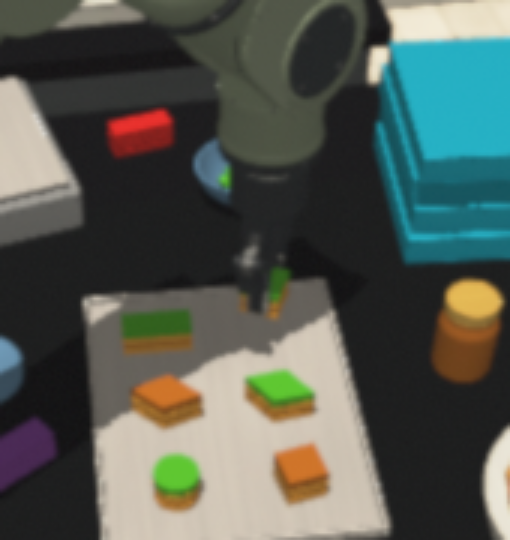

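The square is held (39.6 mm wide) and lifted clear at crop (265,290).

{"name": "drive_tool", "arguments": {"moves": [30,0,0,-18,0,0,-0.13,30,0,0,-18,0,0,-0.13,30,0,0,-18,0,0,-0.13,30,-20,-3,0,0,0,0,30,-35,-5,0,0,0,0,30,-40,-5,0,0,0,0,30,-40,-5,0,0,0,0,30,-40,-5,0,0,0,0,30,-40,-5,0,0,0,0,30,-40,-5,0,0,0,0]}}

```text
clock: 5.25
tcp_pos: [515.5, 60.0, 108.1]
eef_rot: [[0.11, 0.994, 0.001], [0.994, -0.11, -0.0], [-0.0, 0.001, -1.0]]
force: [1.4, -0.5, -0.7]
gripper_width: 39.3
```

```bash
python3 plan.py 470.7 -120.8 60 1.46
```

```text
t 5.25 tcp [515.5  60.  108.1] phi 1.461 -> 1.46 j [-0.08  0.81 -0.19  1.82  0.27  0.53  1.02] w 39.3 F [ 1.4 -0.5 -0.7]
 rot [0.001 0.    0.001]  shift(after rot) [-184.7  -24.5   48.1]  shift(now axes) [-184.7  -24.7   48.1]
```

{"name": "drive_tool", "arguments": {"moves": [30,-38,-5,0,0,0,0,30,-35,-5,0,0,0,0,30,-35,-5,0,0,0,0,30,-32,-4,0,0,0,0,30,-24,-3,0,0,0,0,30,-14,-2,10,0,0,0,30,-7,0,14,0,0,0,30,0,0,12,0,0,0,30,0,0,8,0,0,0,30,0,0,4,0,0,0]}}

```text
clock: 6.25
tcp_pos: [471.7, -119.1, 58.6]
eef_rot: [[0.109, 0.994, -0.0], [0.994, -0.109, 0.0], [0.0, -0.0, -1.0]]
force: [-1.1, -0.1, -0.1]
gripper_width: 39.5
```

```bash
python3 plan.py 470.7 -120.8 29 1.46
python3 - <<'E'
from station import optics
from fit import *
im=optics.read_camera("side");cv2.imwrite("pics/g2.png",cv2.resize(im[200:390,240:440],None,fx=3,fy=3))
E
```

```text
t 6.25 tcp [ 471.7 -119.1   58.6] phi 1.462 -> 1.46 j [ 0.27  0.88 -0.17  1.96  0.4   0.33  1.24] w 39.5 F [-1.1 -0.1 -0.1]
 rot [-0.    -0.     0.002]  shift(after rot) [-1.8 -0.8 29.6]  shift(now axes) [-1.8 -0.8 29.6]
```

View pics/g2.png

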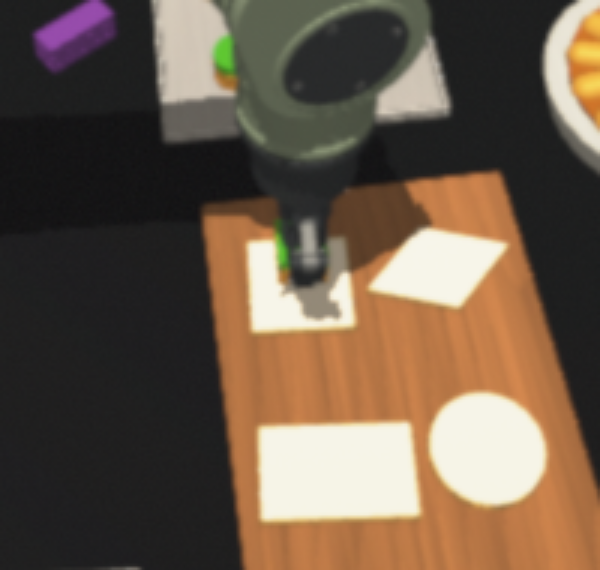

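The square is held over the square dish, at crop (305,265). Lowering gently.

{"name": "drive_tool", "arguments": {"moves": [30,-2,-1,8,0,0,0,30,0,0,8,0,0,0,30,0,0,6,0,0,0,30,0,0,3,0,0,0,30,0,0,2,0,0,0,30,0,0,1,0,0,0,30,0,0,1,0,0,0,30,0,0,0,0,0,0,30,0,0,0,0,0,0,30,0,0,0,0,0,0]}}

```text
clock: 7.3
tcp_pos: [470.5, -121.7, 30.4]
eef_rot: [[0.11, 0.994, 0.0], [0.994, -0.11, -0.0], [-0.0, 0.0, -1.0]]
force: [-0.0, -0.3, -0.1]
gripper_width: 39.6
```

```bash
python3 plan.py 470.7 -120.8 29 1.46
```

```text
t 7.3 tcp [ 470.5 -121.7   30.4] phi 1.461 -> 1.46 j [ 0.26  0.94 -0.13  1.98  0.42  0.26  1.23] w 39.6 F [-0.  -0.3 -0.1]
 rot [0.    0.    0.001]  shift(after rot) [0.9 0.1 1.4]  shift(now axes) [0.9 0.1 1.4]
```

{"name": "drive_tool", "arguments": {"moves": [30,1,0,1,0,0,0,30,0,0,0.5,0,0,0,30,0,0,0,0,0,0,42,0,0,0,0,0,0,46,0,0,0,0,0,0,52,0,0,0,0,0,0,60,0,0,0,0,0,0,60,0,0,-10,0,0,0,60,0,0,-25,0,0,0,60,0,0,-40,0,0,0]}}

```text
clock: 8.3
tcp_pos: [469.7, -120.3, 104.2]
eef_rot: [[0.109, 0.994, -0.003], [0.994, -0.109, 0.0], [0.0, -0.003, -1.0]]
force: [-0.6, 0.2, 0.7]
gripper_width: 60.2
```

```bash
cat > q.sh <<'E'
E
python3 plan.py 455.4 116.7 110 1.46
python3 - <<'E'
from station import optics
from fit import *
im=optics.read_camera("side");cv2.imwrite("pics/g3.png",cv2.resize(im[200:390,240:440],None,fx=3,fy=3))
E
```

```text
t 8.3 tcp [ 469.7 -120.3  104.2] phi 1.462 -> 1.46 j [ 0.31  0.79 -0.23  1.94  0.38  0.45  1.27] w 60.2 F [-0.6  0.2  0.7]
 rot [-0.003 -0.     0.002]  shift(after rot) [234.  -40.5  -5.8]  shift(now axes) [234.  -40.1  -5.7]
```

View pics/g3.png

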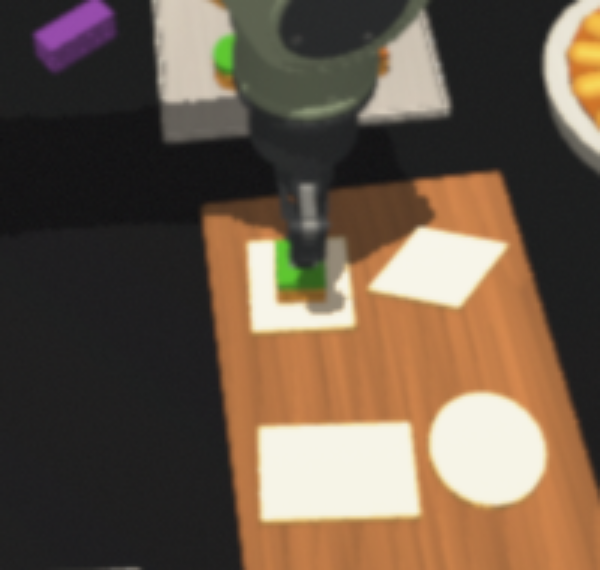

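The square is sitting in the middle of its dish (crop 300,272). On to the round one.

{"name": "drive_tool", "arguments": {"moves": [65,20,-4,-5,0,0,0,65,35,-6,0,0,0,0,65,40,-7,0,0,0,0,65,40,-7,0,0,0,0,65,40,-7,0,0,0,0,65,33,-5,0,0,0,0,65,18,-3,10,0,0,0,65,7,-1,15,0,0,0,65,0,0,15,0,0,0,65,0,0,10,0,0,0]}}

```text
clock: 9.35
tcp_pos: [456.2, 115.6, 58.6]
eef_rot: [[0.109, 0.994, -0.0], [0.994, -0.109, -0.0], [-0.0, -0.0, -1.0]]
force: [0.2, -1.2, -0.1]
gripper_width: 65.1
```

```bash
python3 plan.py 455.4 116.7 8 1.46
```

```text
t 9.35 tcp [456.2 115.6  58.6] phi 1.462 -> 1.46 j [-0.27  0.87 -0.09  2.02  0.27  0.26  0.87] w 65.1 F [ 0.2 -1.2 -0.1]
 rot [-0.     0.     0.002]  shift(after rot) [ 1.  -0.9 50.6]  shift(now axes) [ 1.  -0.9 50.6]
```

{"name": "drive_tool", "arguments": {"moves": [65,1,-1,12,0,0,0,65,0,0,14,0,0,0,65,0,0,12,0,0,0,65,0,0,8,0,0,0,65,0,0,4,0,0,0,65,0,0,0,0,0,0,55,0,0,0,0,0,0,46,0,0,0,0,0,0,35,0,0,0,0,0,0,35,0,0,0,0,0,0]}}

```text
clock: 10.35
tcp_pos: [455.6, 116.5, 9.4]
eef_rot: [[0.11, 0.994, 0.001], [0.994, -0.11, 0.0], [0.0, 0.001, -1.0]]
force: [-1.1, 0.3, 7.5]
gripper_width: 43.0
```

{"name": "drive_tool", "arguments": {"moves": [35,0,0,0,0,0,0,35,0,0,0,0,0,0,35,0,0,-5,0,0,0,35,0,0,-12,0,0,0,35,0,0,-18,0,0,0,35,0,0,-20,0,0,0,35,0,0,-20,0,0,0,35,0,0,-15,0,0,0,35,0,0,-10,0,0,0,35,0,0,0,0,0,0]}}

```text
clock: 11.35
tcp_pos: [455.9, 116.5, 110.2]
eef_rot: [[0.11, 0.994, 0.002], [0.994, -0.11, 0.0], [0.001, 0.002, -1.0]]
force: [0.6, 0.0, -1.2]
gripper_width: 42.8
```

```bash
python3 plan.py 581.8 -276.6 108 1.46
python3 - <<'E'
from station import optics
from fit import *
im=optics.read_camera("side");cv2.imwrite("pics/g4.png",cv2.resize(im[130:320,240:440],None,fx=3,fy=3))
E
```

```text
t 11.35 tcp [455.9 116.5 110.2] phi 1.461 -> 1.46 j [-0.24  0.77 -0.14  1.99  0.25  0.4   0.89] w 42.8 F [ 0.6  0.  -1.2]
 rot [ 0.002 -0.001  0.001]  shift(after rot) [-376.8  168.6    2.2]  shift(now axes) [-376.9  168.3    2.2]
```

View pics/g4.png

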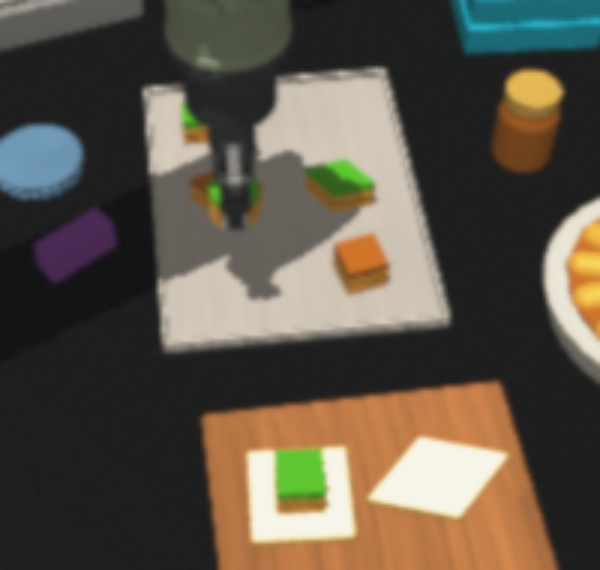

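The round one is held and raised (crop 235,195); the square is centred on its dish.

{"name": "drive_tool", "arguments": {"moves": [35,-16,7,0,0,0,0,35,-27,12,0,0,0,0,35,-34,15,0,0,0,0,35,-36,16,0,0,0,0,35,-36,16,0,0,0,0,35,-36,16,0,0,0,0,35,-36,16,0,0,0,0,35,-36,16,0,0,0,0,35,-34,15,0,0,0,0,35,-28,13,0,0,0,0]}}

```text
clock: 12.4
tcp_pos: [561.3, -218.4, 107.8]
eef_rot: [[0.111, 0.994, -0.001], [0.994, -0.111, 0.0], [-0.0, -0.001, -1.0]]
force: [0.5, 1.0, -0.7]
gripper_width: 43.1
```

```bash
python3 plan.py 581.8 -276.6 50 1.46
```

```text
t 12.4 tcp [ 561.3 -218.4  107.8] phi 1.46 -> 1.46 j [ 0.46  0.92 -0.3   1.51  0.35  0.77  1.48] w 43.1 F [ 0.5  1.  -0.7]
 rot [-0.001  0.    -0.   ]  shift(after rot) [-55.6  26.8  57.8]  shift(now axes) [-55.6  26.9  57.7]
```

{"name": "drive_tool", "arguments": {"moves": [35,-22,11,0,0,0,0,35,-16,8,8,0,0,0,35,-10,5,12,0,0,0,35,-5,3,14,0,0,0,35,-2,0,12,0,0,0,35,0,0,8,0,0,0,35,0,0,4,0,0,0,35,0,0,2,0,0,0,35,0,0,0,0,0,0,35,0,0,0,0,0,0]}}

```text
clock: 13.4
tcp_pos: [582.6, -273.7, 49.3]
eef_rot: [[0.109, 0.994, 0.001], [0.994, -0.109, -0.0], [-0.0, 0.001, -1.0]]
force: [0.2, -0.7, -1.5]
gripper_width: 43.3
```

```bash
python3 plan.py 581.8 -276.6 29.4 1.46
python3 - <<'E'
from station import optics
from fit import *
im=optics.read_camera("side");cv2.imwrite("pics/g5.png",cv2.resize(im[220:400,260:460],None,fx=3,fy=3))
E
```

```text
t 13.4 tcp [ 582.6 -273.7   49.3] phi 1.461 -> 1.46 j [ 0.52  1.05 -0.3   1.37  0.37  0.78  1.56] w 43.3 F [ 0.2 -0.7 -1.5]
 rot [0.001 0.    0.001]  shift(after rot) [-2.9 -0.5 19.9]  shift(now axes) [-2.9 -0.5 19.9]
```

View pics/g5.png

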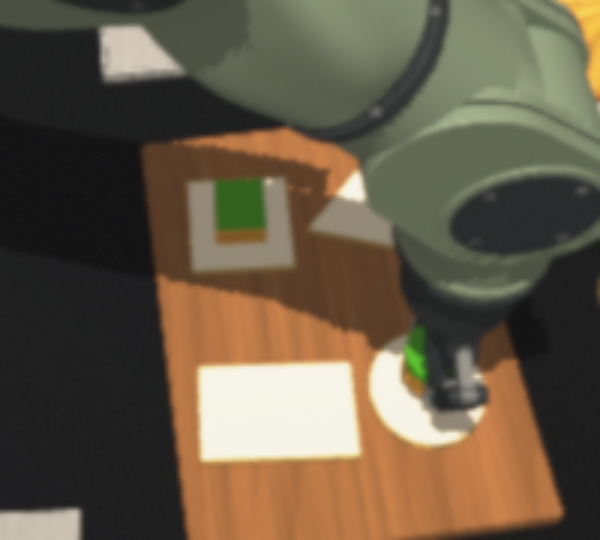

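The round one is over its dish, at crop (430,365). Lowering.

{"name": "drive_tool", "arguments": {"moves": [35,-3,0,6,0,0,0,35,0,0,6,0,0,0,35,0,0,4,0,0,0,35,0,0,2,0,0,0,35,0,0,0,0,0,0,35,0,0,0,0,0,0,35,0,0,0,0,0,0,35,0,0,0,0,0,0,35,0,0,0,0,0,0,35,0,0,0,0,0,0]}}

```text
clock: 14.45
tcp_pos: [582.1, -276.8, 30.9]
eef_rot: [[0.11, 0.994, 0.0], [0.994, -0.11, -0.0], [-0.0, 0.0, -1.0]]
force: [0.8, -0.2, -0.4]
gripper_width: 43.0
```

```bash
python3 plan.py 581.8 -276.6 29.4 1.46
```

```text
t 14.45 tcp [ 582.1 -276.8   30.9] phi 1.461 -> 1.46 j [ 0.52  1.08 -0.29  1.37  0.38  0.75  1.56] w 43.0 F [ 0.8 -0.2 -0.4]
 rot [0.    0.    0.001]  shift(after rot) [ 0.2 -0.3  1.5]  shift(now axes) [ 0.2 -0.3  1.5]
```

{"name": "drive_tool", "arguments": {"moves": [35,0,0,1,0,0,0,35,0,0,0.5,0,0,0,35,0,0,0,0,0,0,45,0,0,0,0,0,0,49,0,0,0,0,0,0,55,0,0,0,0,0,0,64,0,0,0,0,0,0,64,0,0,-12,0,0,0,64,0,0,-28,0,0,0,64,0,0,-40,0,0,0]}}

```text
clock: 15.45
tcp_pos: [581.4, -276.4, 109.8]
eef_rot: [[0.109, 0.994, -0.002], [0.994, -0.109, 0.001], [0.001, -0.002, -1.0]]
force: [1.1, -0.1, 0.8]
gripper_width: 63.9
```

Run:
```python
from plan import plan
# diamond th=-.49: normals at th+58deg, th-58deg
import numpy as np
for s in(1,-1): f=-.49+s*np.deg2rad(58); print(f); plan(571.5,208,110,f)
from station import optics
from fit import *
im=optics.read_camera("side");cv2.imwrite("pics/g6.png",cv2.resize(im[220:400,260:460],None,fx=3,fy=3))
```

```text
0.5222909661567112
t 15.45 tcp [ 581.4 -276.4  109.8] phi 1.461 -> 0.522 j [ 0.54  0.97 -0.32  1.33  0.34  0.9   1.59] w 63.9 F [ 1.1 -0.1  0.8]
 rot [-0.002  0.     0.939]  shift(after rot) [ 2.331e+02 -4.248e+02 -2.000e-01]  shift(now axes) [ 4.804e+02 -6.280e+01  3.000e-01]
-1.5022909661567112
t 15.45 tcp [ 581.4 -276.4  109.8] phi 1.461 -> 1.639 j [ 0.54  0.97 -0.32  1.33  0.34  0.9   1.59] w 63.9 F [ 1.1 -0.1  0.8]
 rot [-0.002 -0.001 -0.178]  shift(after rot) [ 4.84e+02  2.33e+01 -2.00e-01]  shift(now axes) [ 4.804e+02 -6.280e+01  3.000e-01]
```

View pics/g6.png

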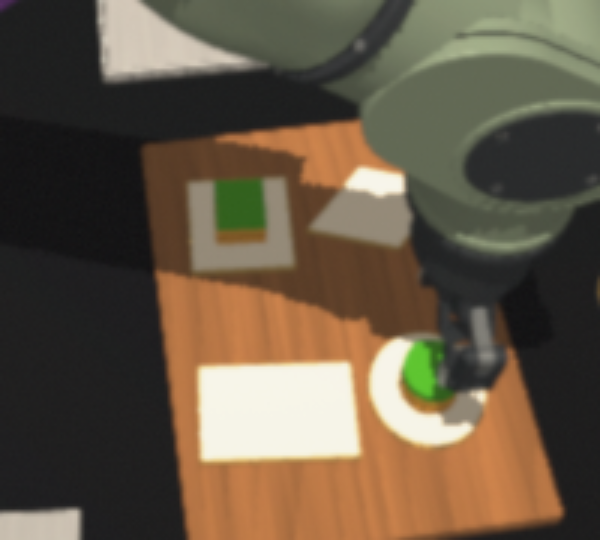

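The round one is centred on its dish (crop 430,385). For the diamond I'll use jaw angle 0.52, which keeps joint 7 well inside its range.

{"name": "drive_tool", "arguments": {"moves": [65,0,0,-5,0,0,0.134,65,0,0,-5,0,0,0.134,65,0,0,0,0,0,0.134,65,0,0,0,0,0,0.134,65,0,0,0,0,0,0.134,65,0,0,0,0,0,0.134,65,0,0,0,0,0,0.135,65,12,-22,0,0,0,0,65,19,-35,0,0,0,0,65,22,-40,0,0,0,0]}}

```text
clock: 16.5
tcp_pos: [579.5, -165.8, 120.0]
eef_rot: [[0.868, 0.497, 0.001], [0.497, -0.868, -0.0], [0.001, 0.001, -1.0]]
force: [2.1, 0.4, -0.3]
gripper_width: 65.2
```

{"name": "drive_tool", "arguments": {"moves": [65,22,-40,0,0,0,0,65,22,-40,0,0,0,0,65,22,-40,0,0,0,0,65,22,-40,0,0,0,0,65,22,-40,0,0,0,0,65,22,-40,0,0,0,0,65,22,-40,0,0,0,0,65,15,-27,0,0,0,0,65,6,-12,0,0,0,0,65,0,0,0,0,0,0]}}

```text
clock: 17.5
tcp_pos: [572.0, 199.4, 119.7]
eef_rot: [[0.866, 0.501, 0.0], [0.501, -0.866, 0.001], [0.001, -0.001, -1.0]]
force: [-0.7, -1.1, -0.4]
gripper_width: 64.9
```

```bash
python3 plan.py 571.5 208 8 .522
```

```text
t 17.5 tcp [572.  199.4 119.7] phi 0.524 -> 0.522 j [-0.41  0.89  0.04  1.49 -0.05  0.75  0.18] w 64.9 F [-0.7 -1.1 -0.4]
 rot [-0.001 -0.001  0.002]  shift(after rot) [  3.8  -7.7 111.7]  shift(now axes) [  3.8  -7.6 111.7]
```

{"name": "drive_tool", "arguments": {"moves": [65,4,-8,8,0,0,0,65,0,0,14,0,0,0,65,0,0,16,0,0,0,65,0,0,12,0,0,0,65,0,0,6,0,0,0,65,0,0,2,0,0,0,65,0,0,0,0,0,0,65,0,0,0,0,0,0,65,0,0,0,0,0,0,65,0,0,0,0,0,0]}}

```text
clock: 18.5
tcp_pos: [571.9, 206.5, 61.6]
eef_rot: [[0.867, 0.499, 0.0], [0.499, -0.867, 0.0], [0.0, 0.0, -1.0]]
force: [0.1, -0.7, -1.0]
gripper_width: 65.4
```

```bash
python3 plan.py 571.5 208 8 .522
python3 - <<'E'
from station import optics
from fit import *
im=optics.read_camera("side");cv2.imwrite("pics/g7.png",cv2.resize(im[120:270,270:430],None,fx=4,fy=4))
E
```

```text
t 18.5 tcp [571.9 206.5  61.6] phi 0.522 -> 0.522 j [-0.42  0.98  0.04  1.52 -0.05  0.64  0.17] w 65.4 F [ 0.1 -0.7 -1. ]
 rot [ 0. -0.  0.]  shift(after rot) [ 0.4 -1.5 53.6]  shift(now axes) [ 0.4 -1.5 53.6]
```

View pics/g7.png

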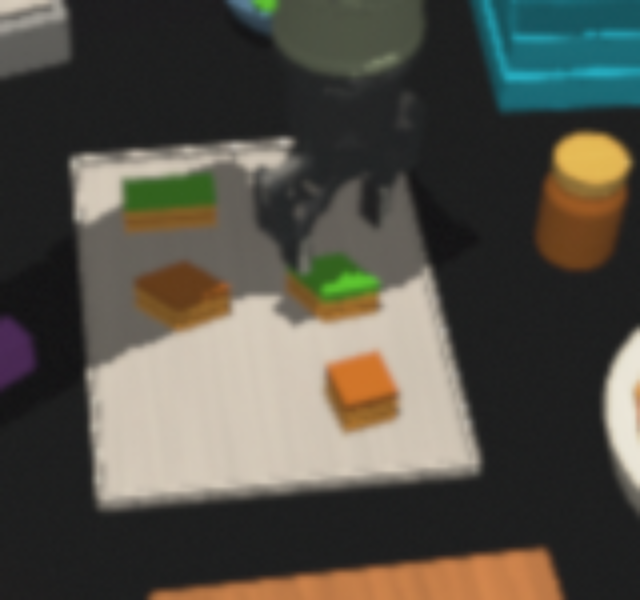

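The fingers straddle the green diamond (crop 335,285), with tips at (290,255) and (370,215) either side. Descending and gripping.

{"name": "drive_tool", "arguments": {"moves": [65,0,-1.5,12,0,0,0,65,0,0,14,0,0,0,65,0,0,13,0,0,0,65,0,0,9,0,0,0,65,0,0,4.5,0,0,0,65,0,0,0,0,0,0,55,0,0,0,0,0,0,46,0,0,0,0,0,0,40,0,0,0,0,0,0,30,0,0,0,0,0,0]}}

```text
clock: 19.55
tcp_pos: [571.4, 207.9, 9.3]
eef_rot: [[0.867, 0.499, 0.001], [0.499, -0.867, 0.0], [0.001, 0.0, -1.0]]
force: [-0.2, 0.2, 5.2]
gripper_width: 37.9
```

{"name": "drive_tool", "arguments": {"moves": [30,0,0,0,0,0,0,30,0,0,0,0,0,0,30,0,0,-5,0,0,0,30,0,0,-12,0,0,0,30,0,0,-18,0,0,0,30,0,0,-20,0,0,0,30,0,0,-20,0,0,0,30,0,0,-15,0,0,0,30,0,0,-10,0,0,0,30,0,0,0,0,0,0]}}

```text
clock: 20.55
tcp_pos: [571.5, 207.9, 110.3]
eef_rot: [[0.867, 0.499, 0.002], [0.499, -0.867, 0.001], [0.002, 0.0, -1.0]]
force: [-0.8, -0.2, -0.9]
gripper_width: 37.8
```

```bash
python3 plan.py 584.5 -124.8 110 1.182
python3 - <<'E'
from station import optics
from fit import *
im=optics.read_camera("side");cv2.imwrite("pics/g8.png",cv2.resize(im[120:270,270:430],None,fx=4,fy=4))
E
```

```text
t 20.55 tcp [571.5 207.9 110.3] phi 0.522 -> 1.182 j [-0.42  0.91  0.04  1.49 -0.05  0.74  0.16] w 37.8 F [-0.8 -0.2 -0.9]
 rot [ 0.001 -0.002 -0.66 ]  shift(after rot) [-3.030e+02  1.381e+02  3.000e-01]  shift(now axes) [-1.546e+02  2.949e+02  1.000e-01]
```

View pics/g8.png

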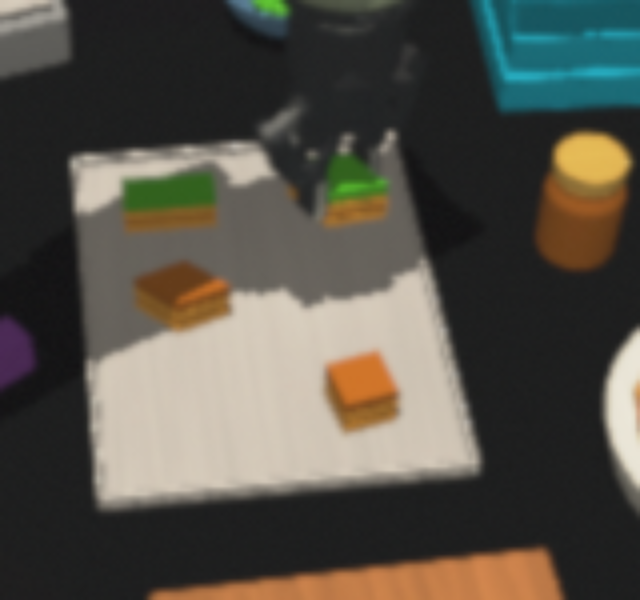

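The diamond is held at 37.8 mm (crop 345,190). Turning and carrying it.

{"name": "drive_tool", "arguments": {"moves": [30,0,0,0,0,0,-0.11,30,0,0,0,0,0,-0.14,30,0,0,0,0,0,-0.14,30,0,0,0,0,0,-0.14,30,0,0,0,0,0,-0.13,30,-15,7,0,0,0,0,30,-25,11,0,0,0,0,30,-31,14,0,0,0,0,30,-33,15,0,0,0,0,30,-33,15,0,0,0,0]}}

```text
clock: 21.6
tcp_pos: [576.0, 55.4, 108.2]
eef_rot: [[0.381, 0.925, -0.001], [0.925, -0.381, -0.0], [-0.001, -0.001, -1.0]]
force: [0.8, 0.9, -0.5]
gripper_width: 37.7
```

```bash
python3 plan.py 584.5 -124.8 60 1.182
```

```text
t 21.6 tcp [576.   55.4 108.2] phi 1.18 -> 1.182 j [-0.07  0.88 -0.17  1.6   0.21  0.68  0.84] w 37.7 F [ 0.8  0.9 -0.5]
 rot [-0.001  0.001 -0.002]  shift(after rot) [-163.5   76.2   48.2]  shift(now axes) [-163.3   76.6   48.3]
```

{"name": "drive_tool", "arguments": {"moves": [30,-32,15,0,0,0,0,30,-32,15,0,0,0,0,30,-32,15,0,0,0,0,30,-28,13,0,0,0,0,30,-22,10,0,0,0,0,30,-12,6,8,0,0,0,30,-5,2,12,0,0,0,30,0,0,14,0,0,0,30,0,0,10,0,0,0,30,0,0,4,0,0,0]}}

```text
clock: 22.6
tcp_pos: [584.5, -120.8, 59.2]
eef_rot: [[0.378, 0.926, -0.002], [0.926, -0.378, 0.001], [-0.0, -0.002, -1.0]]
force: [-0.7, -0.3, -0.2]
gripper_width: 37.5
```

```bash
python3 plan.py 584.5 -124.8 29.3 1.182
python3 - <<'E'
from station import optics
from fit import *
im=optics.read_camera("side");cv2.imwrite("pics/g9.png",cv2.resize(im[220:400,260:460],None,fx=3,fy=3))
E
```

```text
t 22.6 tcp [ 584.5 -120.8   59.2] phi 1.183 -> 1.182 j [ 0.25  0.98 -0.2   1.56  0.28  0.64  1.09] w 37.5 F [-0.7 -0.3 -0.2]
 rot [-0.002  0.     0.001]  shift(after rot) [-3.7  1.5 29.9]  shift(now axes) [-3.8  1.5 29.9]
```

View pics/g9.png

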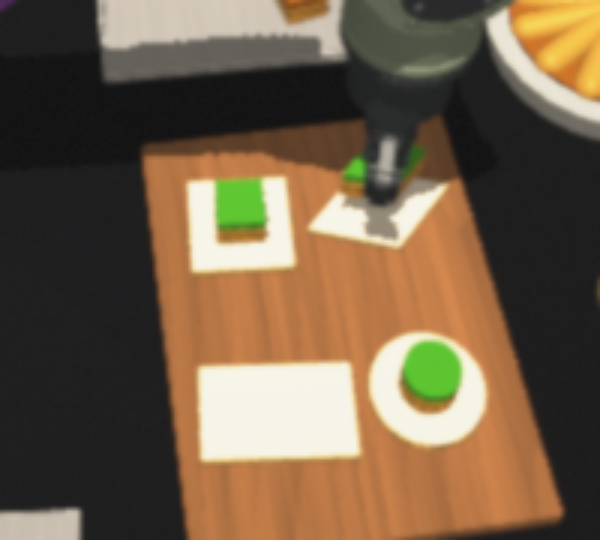

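The diamond is lengthwise over its dish (crop 385,175); square and round are both centred. Lowering.

{"name": "drive_tool", "arguments": {"moves": [30,-3.5,1.5,6,0,0,0,30,0,0,8,0,0,0,30,0,0,7,0,0,0,30,0,0,4,0,0,0,30,0,0,2,0,0,0,30,0,0,1,0,0,0,30,0,0,0,0,0,0,30,0,0,0,0,0,0,30,0,0,0,0,0,0,30,0,0,0,0,0,0]}}

```text
clock: 23.65
tcp_pos: [585.1, -126.0, 33.0]
eef_rot: [[0.379, 0.925, 0.0], [0.925, -0.379, -0.0], [-0.0, 0.0, -1.0]]
force: [0.3, 0.6, -0.6]
gripper_width: 37.9
```

```bash
python3 plan.py 584.5 -124.8 29.3 1.182
```

```text
t 23.65 tcp [ 585.1 -126.    33. ] phi 1.182 -> 1.182 j [ 0.25  1.02 -0.19  1.56  0.29  0.59  1.09] w 37.9 F [ 0.3  0.6 -0.6]
 rot [ 0.  0. -0.]  shift(after rot) [ 0.9 -1.1  3.7]  shift(now axes) [ 0.9 -1.1  3.7]
```

{"name": "drive_tool", "arguments": {"moves": [30,1,-1,2,0,0,0,30,0,0,1,0,0,0,30,0,0,0.6,0,0,0,30,0,0,0,0,0,0,40,0,0,0,0,0,0,43,0,0,0,0,0,0,48,0,0,0,0,0,0,60,0,0,0,0,0,0,60,0,0,-12,0,0,0,60,0,0,-28,0,0,0]}}

```text
clock: 24.65
tcp_pos: [583.6, -124.5, 68.8]
eef_rot: [[0.379, 0.925, -0.003], [0.925, -0.379, 0.0], [-0.001, -0.003, -1.0]]
force: [-0.5, -0.1, 1.2]
gripper_width: 60.2
```

```bash
python3 plan.py 466 318.6 120 1.505
python3 - <<'E'
from station import optics
from fit import *
im=optics.read_camera("side");cv2.imwrite("pics/g10.png",cv2.resize(im[220:400,260:460],None,fx=3,fy=3))
E
```

```text
t 24.65 tcp [ 583.6 -124.5   68.8] phi 1.182 -> 1.505 j [ 0.26  0.96 -0.2   1.55  0.27  0.66  1.1 ] w 60.2 F [-0.5 -0.1  1.2]
 rot [-0.003  0.    -0.323]  shift(after rot) [ 434.4 -146.5  -51.2]  shift(now axes) [ 365.4 -276.9  -50.7]
```

View pics/g10.png

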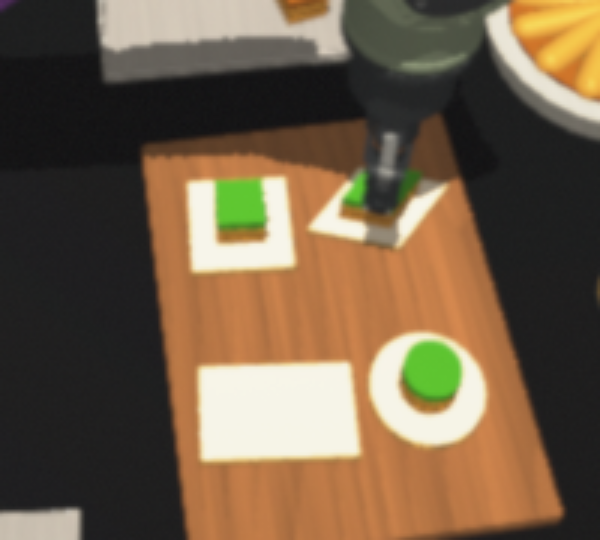

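The diamond is down on its dish. Now the finger.

{"name": "drive_tool", "arguments": {"moves": [55,0,0,-22,0,0,-0.1,55,0,0,-20,0,0,-0.12,55,0,0,-10,0,0,-0.1,55,24,-8,0,0,0,0,55,36,-12,0,0,0,0,55,39,-13,0,0,0,0,55,39,-13,0,0,0,0,55,39,-13,0,0,0,0,55,39,-13,0,0,0,0,55,39,-13,0,0,0,0]}}

```text
clock: 25.7
tcp_pos: [516.9, 137.1, 122.1]
eef_rot: [[0.069, 0.998, 0.001], [0.998, -0.069, 0.0], [0.0, 0.001, -1.0]]
force: [0.3, 0.5, -0.1]
gripper_width: 54.9
```

{"name": "drive_tool", "arguments": {"moves": [55,39,-13,0,0,0,0,55,38,-13,0,0,0,0,55,36,-12,0,0,0,0,55,30,-10,8,0,0,0,55,18,-6,12,0,0,0,55,8,-3,14,0,0,0,55,0,0,14,0,0,0,55,0,0,8,0,0,0,55,0,0,2,0,0,0,55,0,0,0,0,0,0]}}

```text
clock: 26.7
tcp_pos: [472.3, 307.5, 63.3]
eef_rot: [[0.07, 0.998, -0.0], [0.998, -0.07, -0.0], [-0.0, -0.0, -1.0]]
force: [-0.2, -0.4, 0.4]
gripper_width: 55.2
```

```bash
python3 plan.py 466 318.6 8 1.505
python3 - <<'E'
from station import optics
from fit import *
im=optics.read_camera("side");cv2.imwrite("pics/g11.png",cv2.resize(im[100:250,260:420],None,fx=4,fy=4))
E
```

```text
t 26.7 tcp [472.3 307.5  63.3] phi 1.501 -> 1.505 j [-0.55  0.93 -0.16  1.68  0.26  0.55  0.63] w 55.2 F [-0.2 -0.4  0.4]
 rot [-0.     0.    -0.004]  shift(after rot) [10.6 -7.  55.3]  shift(now axes) [10.6 -7.1 55.3]
```

View pics/g11.png

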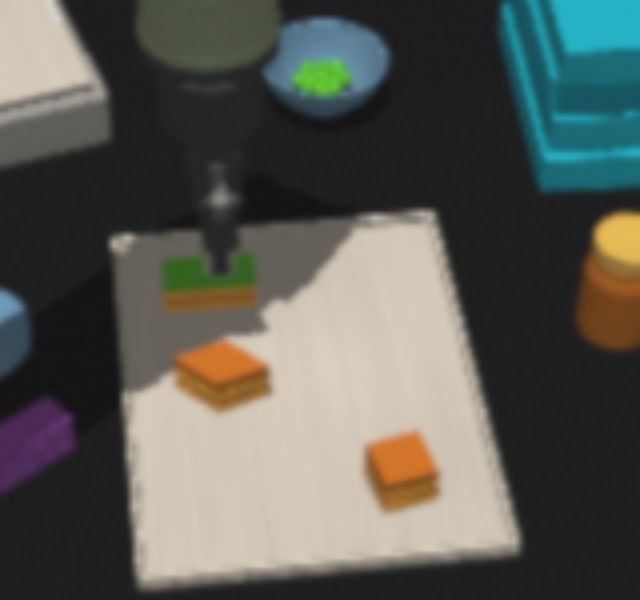

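The green finger is at crop (210,280), with the jaw just short of it in y; the plain pieces are where they were. I'll correct the offset at this height, then descend.

{"name": "drive_tool", "arguments": {"moves": [55,6,-4,0,0,0,0,55,4.6,-3,4,0,0,0,55,0,0,10,0,0,0,55,0,0,13,0,0,0,55,0,0,12,0,0,0,55,0,0,9,0,0,0,55,0,0,5,0,0,0,55,0,0,2,0,0,0,55,0,0,0,0,0,0,55,0,0,0,0,0,0]}}

```text
clock: 27.75
tcp_pos: [465.9, 319.2, 8.5]
eef_rot: [[0.069, 0.998, 0.0], [0.998, -0.069, 0.0], [0.0, 0.0, -1.0]]
force: [0.0, 0.8, -0.3]
gripper_width: 54.9
```

{"name": "drive_tool", "arguments": {"moves": [45,0,0,0,0,0,0,36,0,0,0,0,0,0,30,0,0,0,0,0,0,20,0,0,0,0,0,0,20,0,0,0,0,0,0,20,0,0,0,0,0,0,20,0,0,0,0,0,0,20,0,0,-4,0,0,0,20,0,0,-8,0,0,0,20,0,0,-12,0,0,0]}}

```text
clock: 28.75
tcp_pos: [465.6, 319.0, 32.7]
eef_rot: [[0.069, 0.998, -0.0], [0.998, -0.069, -0.0], [-0.001, -0.0, -1.0]]
force: [-1.0, 0.5, -1.0]
gripper_width: 27.6
```

```bash
python3 plan.py 469.7 -275.3 120 1.44
python3 - <<'E'
from station import optics
from fit import *
im=optics.read_camera("side");cv2.imwrite("pics/g12.png",cv2.resize(im[100:250,260:420],None,fx=4,fy=4))
E
```

```text
t 28.75 tcp [465.6 319.   32.7] phi 1.502 -> 1.44 j [-0.58  0.99 -0.15  1.69  0.26  0.49  0.6 ] w 27.6 F [-1.   0.5 -1. ]
 rot [-0.     0.001  0.062]  shift(after rot) [-588.7   81.6  -87.3]  shift(now axes) [-592.7   44.9  -87. ]
```

View pics/g12.png

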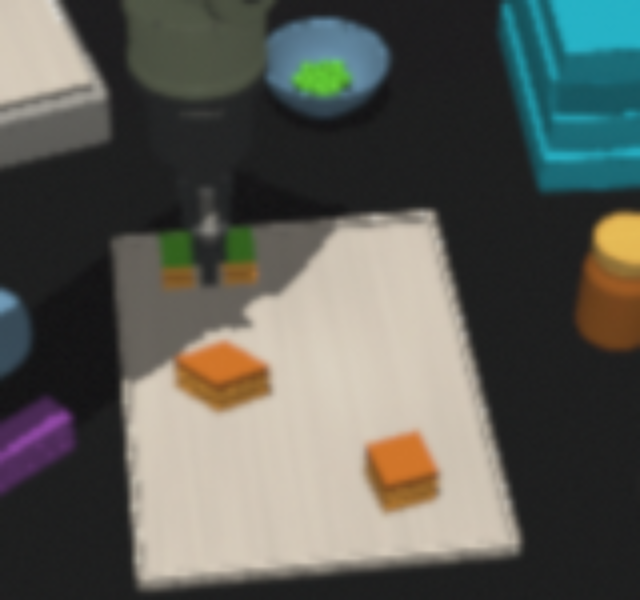

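The finger is held level and central (27.6 mm). Carrying it to its dish.

{"name": "drive_tool", "arguments": {"moves": [20,0,0,-18,0,0,0,20,0,0,-22,0,0,0.03,20,0,0,-22,0,0,0.032,20,0,0,-16,0,0,0,20,-15,2,-8,0,0,0,20,-26,4,-2,0,0,0,20,-34,5,0,0,0,0,20,-36,5,0,0,0,0,20,-36,5,0,0,0,0,20,-36,5,0,0,0,0]}}

```text
clock: 29.8
tcp_pos: [467.2, 132.1, 120.4]
eef_rot: [[0.131, 0.991, 0.0], [0.991, -0.131, -0.0], [-0.0, 0.0, -1.0]]
force: [1.2, 0.1, -0.2]
gripper_width: 27.5
```

{"name": "drive_tool", "arguments": {"moves": [20,-36,5,0,0,0,0,20,-36,5,0,0,0,0,20,-36,5,0,0,0,0,20,-36,5,0,0,0,0,20,-36,5,0,0,0,0,20,-36,5,0,0,0,0,20,-36,5,0,0,0,0,20,-36,5,0,0,0,0,20,-30,4,0,0,0,0,20,-20,3,0,0,0,0]}}

```text
clock: 30.8
tcp_pos: [468.9, -209.9, 120.3]
eef_rot: [[0.133, 0.991, -0.001], [0.991, -0.133, -0.001], [-0.001, -0.0, -1.0]]
force: [0.2, 0.5, 0.2]
gripper_width: 27.4
```

```bash
python3 plan.py 469.7 -275.3 55 1.44
```

```text
t 30.8 tcp [ 468.9 -209.9  120.3] phi 1.438 -> 1.44 j [ 0.53  0.8  -0.32  1.83  0.43  0.58  1.38] w 27.4 F [0.2 0.5 0.2]
 rot [-0.     0.001 -0.002]  shift(after rot) [-64.7   9.3  65.3]  shift(now axes) [-64.7   9.5  65.4]
```

{"name": "drive_tool", "arguments": {"moves": [20,-22,3,0,0,0,0,20,-20,3,2,0,0,0,20,-14,2,8,0,0,0,20,-7,1,14,0,0,0,20,-2,0,16,0,0,0,20,0,0,14,0,0,0,20,0,0,8,0,0,0,20,0,0,3,0,0,0,20,0,0,0,0,0,0,20,0,0,0,0,0,0]}}

```text
clock: 31.8
tcp_pos: [470.8, -272.5, 55.6]
eef_rot: [[0.13, 0.991, 0.0], [0.991, -0.13, -0.0], [-0.0, 0.0, -1.0]]
force: [0.8, 0.0, -1.4]
gripper_width: 27.5
```

```bash
python3 plan.py 469.7 -275.3 28.5 1.44
python3 - <<'E'
from station import optics
from fit import *
im=optics.read_camera("side");cv2.imwrite("pics/g13.png",cv2.resize(im[220:400,260:460],None,fx=3,fy=3))
E
```

```text
t 31.8 tcp [ 470.8 -272.5   55.6] phi 1.44 -> 1.44 j [ 0.62  0.94 -0.29  1.76  0.49  0.52  1.45] w 27.5 F [ 0.8  0.  -1.4]
 rot [0. 0. 0.]  shift(after rot) [-3.  -0.8 27.1]  shift(now axes) [-2.9 -0.8 27.1]
```

View pics/g13.png

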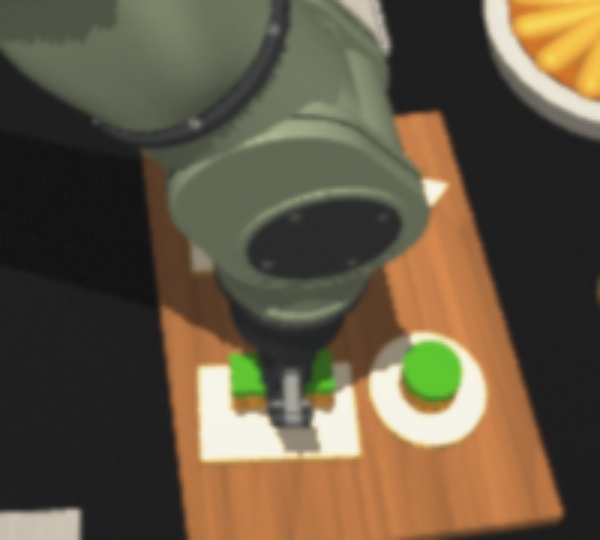

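The finger is lengthwise over its dish (crop 283,385). Lowering.

{"name": "drive_tool", "arguments": {"moves": [20,-3,-1,6,0,0,0,20,0,0,7,0,0,0,20,0,0,6,0,0,0,20,0,0,4,0,0,0,20,0,0,2,0,0,0,20,0,0,0,0,0,0,20,0,0,0,0,0,0,20,0,0,0,0,0,0,20,0,0,0,0,0,0,20,0,0,0,0,0,0]}}

```text
clock: 32.85
tcp_pos: [469.3, -275.5, 30.4]
eef_rot: [[0.131, 0.991, 0.0], [0.991, -0.131, -0.0], [-0.0, 0.0, -1.0]]
force: [-0.6, 0.0, -0.8]
gripper_width: 27.7
```

```bash
python3 plan.py 469.7 -275.3 28.5 1.44
```

```text
t 32.85 tcp [ 469.3 -275.5   30.4] phi 1.44 -> 1.44 j [ 0.61  0.98 -0.27  1.77  0.51  0.47  1.44] w 27.7 F [-0.6  0.  -0.8]
 rot [ 0.  0. -0.]  shift(after rot) [0.2 0.4 1.9]  shift(now axes) [0.2 0.4 1.9]
```

{"name": "drive_tool", "arguments": {"moves": [20,0,0,1,0,0,0,20,0,0,0.8,0,0,0,20,0,0,0,0,0,0,30,0,0,0,0,0,0,33,0,0,0,0,0,0,38,0,0,0,0,0,0,50,0,0,0,0,0,0,50,0,0,-12,0,0,0,50,0,0,-28,0,0,0,50,0,0,-40,0,0,0]}}

```text
clock: 33.85
tcp_pos: [468.6, -274.9, 109.1]
eef_rot: [[0.13, 0.992, -0.002], [0.992, -0.13, 0.001], [0.001, -0.002, -1.0]]
force: [0.0, -0.5, 0.6]
gripper_width: 50.1
```

{"name": "drive_tool", "arguments": {"moves": [50,0,0,-40,0,0,0,50,0,0,-40,0,0,0,50,20,0,-10,0,0,0,50,40,0,0,0,0,0,50,40,0,0,0,0,0,50,40,0,0,0,0,0,50,40,0,0,0,0,0,50,40,0,0,0,0,0,50,40,0,0,0,0,0,50,40,0,0,0,0,0]}}

```text
clock: 34.85
tcp_pos: [508.3, 23.7, 199.3]
eef_rot: [[0.13, 0.991, 0.001], [0.991, -0.13, -0.0], [-0.0, 0.001, -1.0]]
force: [1.1, -0.4, -0.2]
gripper_width: 49.5
```

{"name": "drive_tool", "arguments": {"moves": [50,40,0,0,0,0,0,50,40,0,0,0,0,0,50,40,0,0,0,0,0,50,40,0,0,0,0,0,50,40,0,0,0,0,0,50,30,0,0,0,0,0,50,20,0,0,0,0,0,50,0,0,0,0,0,0,50,0,0,0,0,0,0,50,0,0,0,0,0,0]}}

```text
clock: 35.85
tcp_pos: [541.1, 268.9, 198.9]
eef_rot: [[0.131, 0.991, 0.0], [0.991, -0.131, -0.0], [-0.0, 0.0, -1.0]]
force: [0.7, 0.4, -0.2]
gripper_width: 50.1
```

Run:
```python
from station import optics,manip
from fit import *
o=manip.get_obs();print(o["clock"],o["tcp_pos"].round(),o["force"].round(1))
I={n:optics.read_camera(n) for n in C}
for n in I: cv2.imwrite(f"pics/end_{n}.png",I[n])
G={n:green(I[n]) for n in C}
D=dict(square=(470.7,-120.8,-.11),round=(581.8,-276.6,0),finger=(469.7,-275.3,-.13),diamond=(584.5,-124.8,.17))
for k,d in D.items():
    for v in(("top","side"),("top",),("side",)):
        x,f=fit(SH[k],[*d,56],G,9,views=v,fixz=None if len(v)==2 else 56)
        print(k,v,(x-[*d,56]).round(2),round(f,1))
for n,(x0,y0,x1,y1) in dict(top=(250,138,490,240),side=(280,145,450,400)).items():
    k=3 if n=="top" else 2.3
    cv2.imwrite(f"pics/endc_{n}.png",cv2.resize(I[n][y0:y1,x0:x1],None,fx=k,fy=k,interpolation=cv2.INTER_CUBIC))
```

```text
35.85 [541. 269. 199.] [ 0.7  0.4 -0.2]
square ('top', 'side') [ 0.04  0.51 -0.06 -0.  ] 82.3
square ('top',) [-2.23 -1.99 -0.    5.5 ] 59.0
square ('side',) [ 0.59  1.32 -0.06  2.17] 21.1
round ('top', 'side') [ 0.7   0.84  0.04 -1.79] 46.6
round ('top',) [-1.26  0.65  0.16  1.35] 19.2
round ('side',) [ 0.64  0.59 -0.09  4.08] 26.8
finger ('top', 'side') [-0.08  1.03 -0.   -1.81] 60.8
finger ('top',) [-1.21  1.02 -0.01  0.39] 23.8
finger ('side',) [ 0.49  0.36 -0.    2.6 ] 36.2
diamond ('top', 'side') [ 0.5   1.33  0.01 -1.14] 37.0
diamond ('top',) [-0.94  1.08 -0.   13.52] 18.9
diamond ('side',) [0.4  0.78 0.02 0.76] 17.4
```

View pics/endc_top.png

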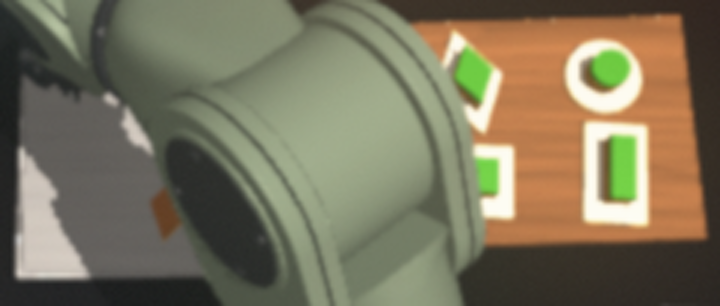

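View pics/endc_side.png

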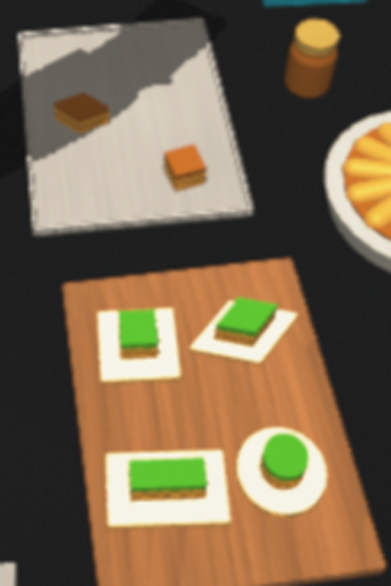

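All four pieces measure within about 1.5 mm and 0.06 rad of their dishes in the joint fits. The side view shows them flat, and both plain pieces are still where they started. Handing in.

```bash
python3 -c "
from station import order,manip
print(manip.get_obs()['qvel'].round(3)); print(order.finish_job())"
```

```text
[-0.003  0.005  0.    -0.001  0.     0.001 -0.002]
the job is handed in; nothing more can be done
None
```

All four pistachio pieces are on the dishes of their own shapes, and the job was handed in at about 36 s on the robot's clock. No verdict was reported.

- **Position:** fitting both cameras together puts the square, round, finger and diamond pieces 0.5, 1.1, 1.0 and 1.4 mm from their dish centres.
- **Angle and height:** the finger and diamond are within 0.01 rad of their dishes. The tops came out at 54–56 mm, against 56 mm expected.
- **Upright:** I judged this only by eye in the side view, where all four look flat.
- **Plain pieces:** the side view shows both where they started. I did not measure their positions again.
- **Disagreement:** in the last top picture the arm hid part of the square and its dish. The top-only fit there was about 3 mm off with a high residual, so I relied on the side view (1.4 mm) and the joint fit for that piece. For the other three, the top-only and side-only fits differed by up to about 2 mm, which is within the calibration error.

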